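Unclip the dust-filter cover

ROBOT

A 7-joint arm with a two-finger parallel gripper is mounted at the origin on the work surface. World frame = base frame: x ahead of the robot, y to its left, z up, the work surface at z = 0. Lengths are in m, angles in degrees, forces in N, time in s.
With the tool pointing down it reaches from about 0.425 to 0.8 m from the base axis. Payload 8.3 kg.
Tool frame: the origin (TCP) lies midway between the tips of the shut fingers; the grasp point (between the pads) lies r.grip_point_offset behind it (r.grip_point_offset is the distance from the TCP to the grasp point, in m); z points along the fingers, y is the line along which they close (so a half turn about z gives the same grasp; the last joint's range is limited). The gripper opens to 85 mm and grips with 20 to 120 N. Pads are 22 mm wide; open, the fingers measure 114 mm over their backs; the gripper's body (76 mm by 85 mm) begins 54 mm behind the grasp point. The pads swing forward as they close: fully open they stand 13 mm farther back than shut.
Start: joints at [-77.114, 21.967, 0.94, 78.501, -0.361, 79.538, -2.664], TCP at [0.177, 0.599, 0.198] pointing down, gripper open.
Joint ranges: [-169.22, 169.22], [-14.56, 117.87], [-87.37, 89.26], [10.42, 133.3], [-82.24, 262.24], [0.94, 117.77], [-172.7, 172.7]. Speed limits (degrees/s): [136.94, 136.94, 172.46, 172.46, 180, 180, 180].

INTERFACE

Orientations are given as a 3x3 rotation matrix whose columns are the frame's x, y, z axes.
In Python, from bench import r, cams gives the robot as it stands.
- The arm moves only by the tool jog_arm, never from a script. Its argument "steps" is a list of rows, each a list of 4 numbers: the shift along the world's x, y, z in mm, then the turn about the world's z in degrees. A call has 1 to 8 rows; each row shifts and turns the commanded pose from where the row before left it; what a row does not reach is not made up. A row lasts 1/10 s, in which the tool goes at most 50 mm and 8.59 degrees, less where a joint would pass 70% of its speed; a pose out of reach is approached as far as the arm can. A call with a gripper value outside its range is refused whole. "gripper" is the closure in counts, from 0 (fully open) to 255 (shut), set as the call begins (left out, the last holds). The fingers move at their own pace and stop on an object; "grip_force" is the grip in N (left out, the last holds). Time passes only in rows, so rows that do not move let the fingers close. It gives the time, the measured TCP pose, the force, the opening and the grip force at its end, in the units of the state.
- r.state(): the state, without advancing time (a new reading comes with each control period).
- cams.capture(name): name is "scene" or "top" or "wrist"; returns the picture (480x640x3 uint8, red, green, blue); there is no depth.
- cams.camera_model(name): a dict with "fovy" (degrees; the focal length in pixels is half the picture's height over the tangent of half this angle, whatever the lens; pixels are square), "cx", "cy" (the principal point, pixels), "distortion" ([k1, k2, p1, p2, k3] as OpenCV has them; the pictures are not rectified), "T" (4x4, takes a point from camera to world coordinates). Camera axes: x right, y up, looking along -z (the intrinsics and any distortion apply to the point x, -y, -z); pixel columns grow to the right and rows downward; lengths in m; the calibration is good to about 2 mm. A picture is of the moment at which its call begins: read the wrist's pose just before it. camera_model takes no time and is no camera call; for the wrist camera it gives the pose at the moment of the call.
- r.hand_in(): hands the job in; it is judged then, once.
The state is a dict: "t": time; "q": joint angles; "dq": joint speeds; "tau": joint torques, N m; "eef_pos": TCP position; "tool_rot": TCP orientation; "contact_force": force on the tool from outside, world axes, zero at the start; "ft_torque": the same for the moment, N m; "opening": finger opening in m; "grip_force": force on a finger pad.
Only numpy, scipy, OpenCV 4.12 (cv2) and the standard library are available. Lean on these libraries where they do the work, as an engineer would, in place of code of your own. Each camera call takes 0.05 s, during which the arm holds its last target. There are 200 camera calls.

TASK

The dust-filter box on the workbench has to be opened so that the filter can be changed. Gently press its snap tab inward, towards the middle of the box, until the tab end of the cover springs up, then take the cover by its rib, lift it off the box and lay it gently, rib up, flat in the middle of the brown wooden board. Do not force the tab or tear the cover against it, and leave the jar, the tape roll and the sanding block alone.

Things in the scene. Friction and masses are not known exactly. Their poses are not given: they have to be found in the camera images.
- box: Grey plastic dust-filter box fixed to the bench, 170 (x) x 134 (y) x 70 mm. Origin: centre of its underside; +x runs from the tab end to the tongue end, where a round black hose stub sticks out. The cover lies in a recess in its top: recess floor 66, rim 70 mm up. At the +x end a fixed bridge (x = +74.5 to +85, underside 73, top 78 mm up) overhangs the cover's tongue by 7 mm.
- tab_root (a point): Fixed point of the box, at x = -59 mm, 70 mm up: where the grey snap tab, a blade 4 (x) x 18 (y) mm that ends 36 mm higher, comes out of the cover's window. From 6 mm up the blade is bent by use: it leans anywhere from 0.2 rad to -x to 0.35 rad to +x, not measured: find it by touch. Pushing fingers should stay 14 mm or more above this point, as the cover springs up under them.
- tab: The snap tab, origin at the root where it flexes, 30 mm below point tab_root. Its hook, just above the cover, overlaps the window's -x edge by 4 mm. Pushed towards the box's +x high on its -x face, it frees the cover after about 5 to 10 mm at 8 to 15 N, stiffening; some 3 mm on it bottoms out. It springs back when let go, and snaps off (fails) above 18 N. Pose does not show the bend of the upper part.
- cover: White plastic cover, loose, 0.1 to 0.2 kg: plate 146 (x) x 110 (y) x 4 mm, z up, origin in the centre of its underside, axes as the box's when clipped in (66 mm above the box's origin). A tongue 60 mm wide reaches to x = +81.5 under the bridge; the window for the tab is x = -61.5 to -36, 26 mm wide. To free the tongue, lift and draw the cover 8 mm to -x; then lift it over the tab.
- cover_grip (a point): Point to grip on the cover: centre of the white rib on the plate's middle, 50 mm long (x), 16 mm wide (y), from 4 to 40 mm above the cover's underside; this point is 30 mm above the underside.
- cover_tabend (a point): Point on the cover's underside near its tab end (x = -70 mm in the cover's frame): 66 mm above the box's origin when clipped in. Once the tab is pressed far enough, a spring lifts this end to about 76 mm and keeps it there, the cover sloping about 4 degrees; the tab may then be let go.
- board: Fixed brown wooden board, 210 (x) x 170 (y) x 15 mm thick, lying on the bench. Origin: centre of its underside.
- jar: Clear jar with a red lid, 68 mm across, 100 mm high, bystander. Origin: centre of its underside.
- tape: Tape roll lying flat, 96 mm across, 25 mm high, bystander. Origin: centre of its underside.
- sander: Wooden sanding block, 60 (x) x 110 (y) x 35 mm, bystander. Origin: centre of its underside.
There are look-alikes about, which are no part of the job. There is more than one size of the cover; the job needs the middle-sized.

How it is judged:
By the outcome, as a careful person would: the job done as asked, in the order asked, and still so for the second after the job is handed in, with the robot touching nothing.
It also fails if it takes over 64 s, if anything falls off the work surface, if the arm or the gripper's body presses on something with over 40 N, if the wrist force passes 120 N, or if a joint passes its speed limit or range.

## Working session

There is one attempt and no reset: what is moved stays moved. The work goes in short steps, Python scripts to look and compute and a tool call to move; the robot and the scene stay as the last step left them, time stands still between calls to the robot, and variables do not carry over. Pictures are saved under pics/ and viewed, at most 10 in all, crops included, and the job is handed in when it is done.

Besides the shell and the picture viewer there is one more tool, called after ">>>" by a JSON object that holds its "name" and its "arguments", one argument or row to a line. jog_arm: Moves the arm, as the interface text tells. Its arguments: {"type":"object","properties":{"steps":{"type":"array","items":{"type":"array","items":{"type":"number"}}},"gripper":{"type":"number"},"grip_force":{"type":"number"}},"required":["steps"]}

```bash
ls; mkdir -p pics; python3 - <<'E'
from bench import r,cams
import cv2,numpy as np
s=r.state();print(s['t'],s['eef_pos'],s['tool_rot'],s['contact_force'],s['opening'],r.grip_point_offset)
for n in ['top','scene']:
    im=cams.capture(n);cv2.imwrite(f'pics/{n}0.png',im[:,:,::-1]);m=cams.camera_model(n);print(n,m)
E
```

```text
pics
0.0 [0.17720152 0.59875111 0.19714779] [[-9.58893540e-01  2.83765557e-01 -5.35688620e-04]
 [ 2.83766062e-01  9.58891672e-01 -1.89323815e-03]
 [-2.35684222e-05 -1.96742409e-03 -9.99998064e-01]] [-0.7710367  -0.48578028  0.48770146] 0.08552997015130352 0.0187
top {'fovy': 47.58927679841814, 'cx': 316.9972823194413, 'cy': 244.11116637188877, 'distortion': array([-0.09068703,  0.        ,  0.        ,  0.        ,  0.        ]), 'T': array([[-1.25115134e-02,  9.95750976e-01, -9.12329771e-02,
         4.20722814e-01],
       [-9.99921726e-01, -1.24654316e-02,  1.07492316e-03,
         7.59017585e-02],
       [-6.69026461e-05,  9.12392848e-02,  9.95828996e-01,
         1.28960502e+00],
       [ 0.00000000e+00,  0.00000000e+00,  0.00000000e+00,
         1.00000000e+00]])}
scene {'fovy': 52.88047138099584, 'cx': 321.73828845787506, 'cy': 245.60286545624965, 'distortion': array([-0.09308863,  0.        ,  0.        ,  0.        ,  0.        ]), 'T': array([[ 0.50418859, -0.71790397,  0.48000809,  1.05289239],
       [ 0.86356593,  0.42356504, -0.27358094, -0.21035869],
       [-0.0069098 ,  0.55245502,  0.83351407,  1.00368995],
       [ 0.        ,  0.        ,  0.        ,  1.        ]])}
```

View pics/top0.png

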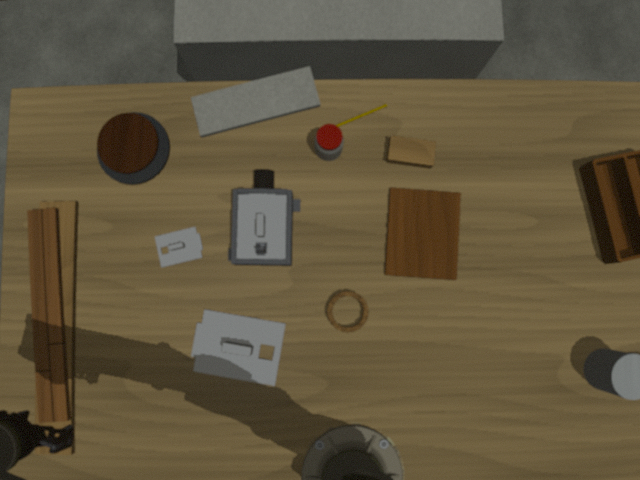

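View pics/scene0.png

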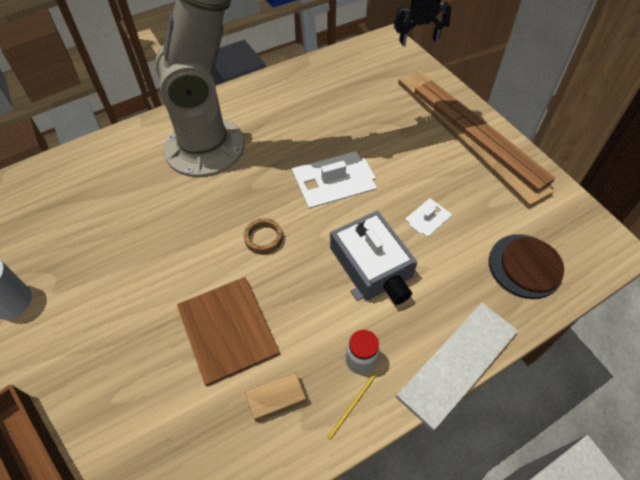

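The top view shows three white covers: a small one at (178,247), a large one at (240,347), and the middle-sized one on the grey box at (262,227). Only the third is clipped into the box, with the hose stub at (263,180) as its +x end and the tab at (261,248). The board is at (423,233), the jar at (330,140), the sander at (411,150) and the tape at (347,311). Next I'll measure these and confirm with a crop.

```bash
cat > h.py <<'E'
import cv2,numpy as np
from bench import r,cams
def ray(m,px):
    f=240/np.tan(np.radians(m['fovy']/2));K=np.array([[f,0,m['cx']],[0,f,m['cy']],[0,0,1]])
    u=cv2.undistortPoints(np.array(px,float).reshape(-1,1,2),K,m['distortion']).reshape(-1,2)
    d=np.c_[u[:,0],-u[:,1],-np.ones(len(u))]@m['T'][:3,:3].T
    return m['T'][:3,3],d
def plane(m,px,z):
    o,d=ray(m,px);return o+d*((z-o[2])/d[:,2])[:,None]
def proj(m,P):
    f=240/np.tan(np.radians(m['fovy']/2));K=np.array([[f,0,m['cx']],[0,f,m['cy']],[0,0,1]])
    p=(np.atleast_2d(P)-m['T'][:3,3])@m['T'][:3,:3]*[1,-1,-1]
    return cv2.projectPoints(p,np.zeros(3),np.zeros(3),K,m['distortion'])[0].reshape(-1,2)
def rect(m,mask,z):
    c=max(cv2.findContours(mask.astype(np.uint8),cv2.RETR_EXTERNAL,cv2.CHAIN_APPROX_NONE)[0],key=cv2.contourArea)
    P=plane(m,c.reshape(-1,2),z)[:,:2]
    q=cv2.minAreaRect((P*1000).astype(np.float32));return q
E
python3 - <<'E'
from h import *
m=cams.camera_model('top');im=cv2.imread('pics/top0.png')
hsv=cv2.cvtColor(im,cv2.COLOR_BGR2HSV)
w=(hsv[...,1]<40)&(hsv[...,2]>120)
def win(a,x0,x1,y0,y1):
    b=np.zeros_like(a);b[y0:y1,x0:x1]=a[y0:y1,x0:x1];return b
print('cover',rect(m,win(w,225,300,180,275),.07))
g=(hsv[...,1]<60)
print('box',rect(m,cv2.morphologyEx(win(g,215,293,187,275).astype(np.uint8),cv2.MORPH_OPEN,np.ones((7,7))),.07))
print(hsv[233,423],hsv[233,480],hsv[150,411])
b=(hsv[...,2]<hsv[233,480][2]*.82)
b=hsv[...,2]<115
print('board',rect(m,win(b,370,480,175,290),.015))
print('rough board',plane(m,[[388,188],[461,191],[457,279],[386,275]],.015))
print('tape',plane(m,[[347,311]],.02),'jar',plane(m,[[330,137]],.1),'sander',plane(m,[[411,150]],.035))
c=cv2.resize(im[160:290,210:340],None,fx=4.5,fy=4.5,interpolation=cv2.INTER_CUBIC);cv2.imwrite('pics/c1.png',c)
E
```

```text
cover ((576.4146728515625, 200.43882751464844), (106.32453918457031, 144.23292541503906), 88.58419036865234)
box ((576.4686889648438, 201.27297973632812), (140.09307861328125, 176.78114318847656), 88.18174743652344)
[ 16 183  81] [ 21 112 105] [ 19 136 105]
board ((558.3541259765625, -181.6207275390625), (261.80145263671875, 228.61215209960938), 88.73170471191406)
rough board [[ 0.66947605 -0.0961278   0.015     ]
 [ 0.66066583 -0.27126659  0.015     ]
 [ 0.45094468 -0.25383089  0.015     ]
 [ 0.46278651 -0.08625913  0.015     ]]
tape [[0.38034298 0.00687858 0.02      ]] jar [[0.77060864 0.04243272 0.1       ]] sander [[ 0.75637514 -0.15055481  0.035     ]]
```

View pics/c1.png

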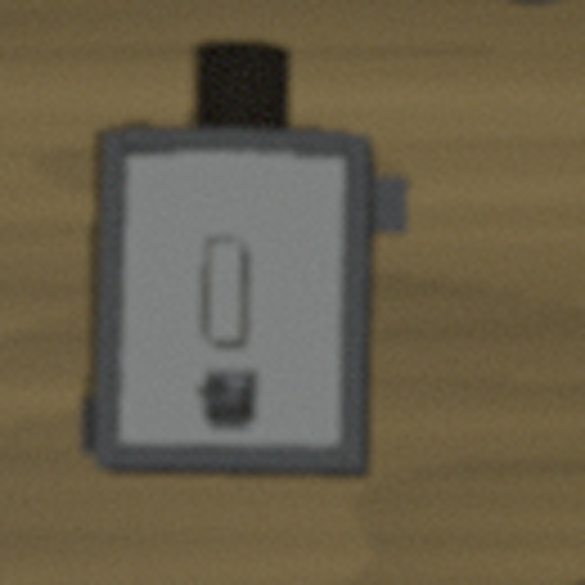

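The crop confirms it: a 146x110 cover in the grey box, hose at the top, dark tab at crop (230,398), rib at (226,291). I'm moving to the tab side for a close look.

>>> {"name": "jog_arm", "arguments": {
  "steps": [
    [22, -31, 6, 1.2],
    [22, -31, 6, 1.2],
    [22, -31, 6, 1.2],
    [22, -31, 6, 1.2],
    [22, -31, 6, 1.2],
    [22, -31, 6, 1.2],
    [22, -31, 6, 1.2],
    [22, -31, 6, 1.2]
  ],
  "gripper": 255,
  "grip_force": 30
}}

```text
t: 0.9
eef_pos: [0.3539, 0.3497, 0.2461]
tool_rot: [[-0.993, 0.119, -0.0], [0.119, 0.993, -0.0], [0.0, -0.0, -1.0]]
contact_force: [0.8, 0.6, 0.3]
opening: 0.0001
grip_force: 0.0
```

>>> {"name": "jog_arm", "arguments": {
  "steps": [
    [22, -31, 6, 1.2],
    [22, -31, 6, 1.2],
    [22, -31, 0, 1.2],
    [22, -31, 0, 1.2],
    [22, -28, 0, 0],
    [0, 0, 0, 0],
    [0, 0, 0, 0]
  ]
}}

```text
t: 1.6
eef_pos: [0.4634, 0.1986, 0.2578]
tool_rot: [[-0.999, 0.039, -0.001], [0.039, 0.999, -0.0], [0.001, -0.0, -1.0]]
contact_force: [-0.0, 1.3, -0.3]
opening: 0.0002
grip_force: 0.0
```

```bash
python3 - <<'E'
from h import *
s=r.state();print(s['t'],s['eef_pos'],s['tool_rot'],s['contact_force'],s['opening'])
m=cams.camera_model('wrist');im=cams.capture('wrist');print(m)
np.save('w1T.npy',m['T'])
cv2.imwrite('pics/w1.png',im[:,:,::-1])
E
```

```text
1.6 [0.46341648 0.19858952 0.25780202] [[-9.99254811e-01  3.85892357e-02 -8.33389230e-04]
 [ 3.85895271e-02  9.99255090e-01 -3.36399894e-04]
 [ 8.19787016e-04 -3.68309309e-04 -9.99999596e-01]] [-0.04119737  1.33230368 -0.34076989] 0.0001517225775242797
{'fovy': 59.38975920556001, 'cx': 327.10439658960644, 'cy': 236.2161735198902, 'distortion': array([-0.02746044,  0.        ,  0.        ,  0.        ,  0.        ]), 'T': array([[ 3.86455962e-02, -9.63721343e-01, -2.64097882e-01,
         3.96072302e-01],
       [ 9.99252864e-01,  3.71443390e-02,  1.06775956e-02,
         2.01486313e-01],
       [-4.80485489e-04, -2.64313207e-01,  9.64436778e-01,
         4.33072406e-01],
       [ 0.00000000e+00,  0.00000000e+00,  0.00000000e+00,
         1.00000000e+00]])}
```

View pics/w1.png

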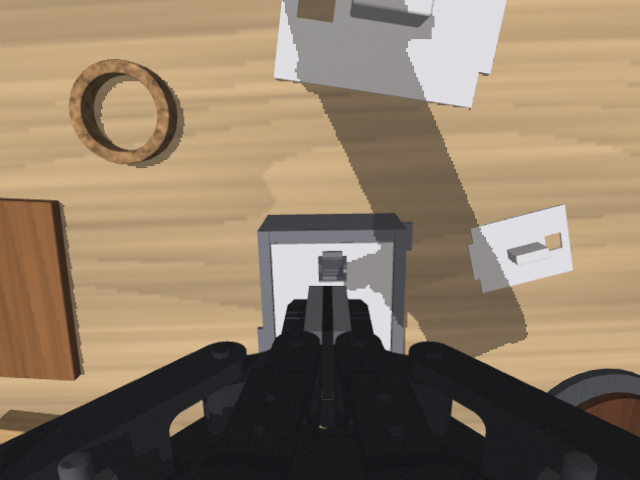

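The wrist view shows the tab end of the box. The tab is at about (333,265), just clear of the fingertips at (328,290), and the box's near edge runs from (265,215) to (395,213). I'll enlarge it.

```bash
python3 - <<'E'
from h import *
im=cv2.imread('pics/w1.png')
cv2.imwrite('pics/w1c.png',cv2.resize(im[205:305,255:415],None,fx=5,fy=5,interpolation=cv2.INTER_CUBIC))
E
```

```text
(no output)
```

View pics/w1c.png

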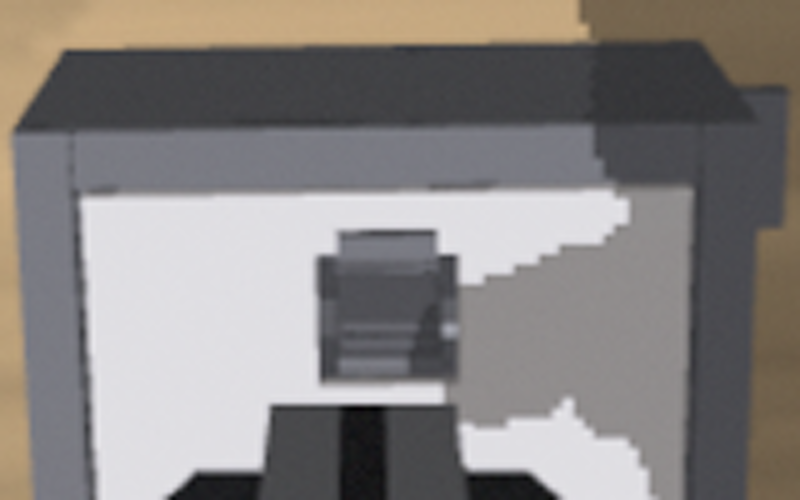

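```bash
python3 - <<'E'
from h import *
m=cams.camera_model('wrist');m['T']=np.load('w1T.npy')
c=lambda x,y:[255+x/5-.4,205+y/5-.4]
np.set_printoptions(precision=4,suppress=True)
P=plane(m,[c(15,130),c(757,121)],.07);print('rim',P,np.degrees(np.arctan2(-(P[0]-P[1])[0],(P[0]-P[1])[1])))
P=plane(m,[c(80,195),c(692,187)],.07);print('cover edge',P)
P=plane(m,[c(318,382),c(458,380)],.07);print('win +x edge',P)
print('hook',plane(m,[c(388,231),c(388,256)],.074))
mt=cams.camera_model('top')
print('ribtop',plane(mt,[[210+226/4.5-.4,160+291/4.5-.4]],.106))
a=np.radians(-1.3);o=np.array([.5764,.2004]);u=np.array([np.cos(a),np.sin(a)])
def q(x,z): return np.r_[o+u*x,z]
for L in (-.2,-.1,0,.1,.2,.3,.35):
    t=[q(-.059+s+30e-3*np.sin(L),.076+30e-3*np.cos(L)) for s in(-.002,.002)]
    p=proj(m,np.array([q(-.061,.076)]+t));print(L,((p-[255,205]+.4)*5).round(0)[:, 1])
print('tip',(proj(m,np.array([.4634,.1986,.2578]))-[255,205])*5)
E
```

```text
rim [[0.4879 0.1357 0.07  ]
 [0.4914 0.268  0.07  ]] 178.51040790695097
cover edge [[0.5004 0.1464 0.07  ]
 [0.5032 0.2564 0.07  ]]
win +x edge [[0.5379 0.1876 0.07  ]
 [0.5385 0.2134 0.07  ]]
hook [[0.5081 0.2015 0.074 ]
 [0.5128 0.2014 0.074 ]]
ribtop [[0.5744 0.1995 0.106 ]]
-0.2 [274. 296. 319.]
-0.1 [274. 314. 337.]
0 [274. 331. 354.]
0.1 [274. 348. 371.]
0.2 [274. 364. 386.]
0.3 [274. 379. 401.]
0.35 [274. 385. 408.]
tip [[358.2925 366.229 ]]
```

The tab looks bent slightly to +x, and the box is at (574.6, 199.8) mm with a yaw of -1.5°. I'll lower the shut fingers to 25 mm above tab_root and approach gently.

>>> {"name": "jog_arm", "arguments": {
  "steps": [
    [0, 3, -33, 0.7],
    [0, 0, -40, 0],
    [0, 0, -40, 0],
    [0, 0, -30, 0],
    [5, 0, -17, 0],
    [10, 0, -3, 0],
    [10, 0, 0, 0],
    [0, 0, 0, 0]
  ]
}}

```text
t: 2.45
eef_pos: [0.4904, 0.2029, 0.0965]
tool_rot: [[-1.0, 0.024, 0.002], [0.024, 1.0, 0.001], [-0.002, 0.001, -1.0]]
contact_force: [-0.0, 0.2, 0.1]
opening: 0.0004
grip_force: 0.0
```

>>> {"name": "jog_arm", "arguments": {
  "steps": [
    [3, 0, 0, 0],
    [2, 0, 0, 0],
    [2, 0, 0, 0],
    [0, 0, 0, 0]
  ]
}}

```text
t: 2.85
eef_pos: [0.4956, 0.2023, 0.0955]
tool_rot: [[-1.0, 0.024, 0.0], [0.024, 1.0, 0.0], [-0.0, 0.0, -1.0]]
contact_force: [-0.2, -0.9, -0.1]
opening: 0.0
grip_force: 0.0
```

>>> {"name": "jog_arm", "arguments": {
  "steps": [
    [2, 0, 0, 0],
    [2, 0, 0, 0],
    [0, 0, 0, 0],
    [0, 0, 0, 0]
  ]
}}

```text
t: 3.25
eef_pos: [0.4994, 0.2023, 0.0951]
tool_rot: [[-1.0, 0.024, -0.0], [0.024, 1.0, -0.0], [0.0, -0.0, -1.0]]
contact_force: [0.9, 0.0, -0.2]
opening: 0.0
grip_force: 0.0
```

>>> {"name": "jog_arm", "arguments": {
  "steps": [
    [2, 0, 0, 0],
    [0, 0, 0, 0],
    [0, 0, 0, 0]
  ]
}}

```text
t: 3.55
eef_pos: [0.5014, 0.2023, 0.0952]
tool_rot: [[-1.0, 0.024, -0.0], [0.024, 1.0, -0.0], [0.0, -0.0, -1.0]]
contact_force: [0.1, -0.2, 0.1]
opening: 0.0
grip_force: 0.0
```

>>> {"name": "jog_arm", "arguments": {
  "steps": [
    [2, 0, 0, 0],
    [0, 0, 0, 0],
    [0, 0, 0, 0]
  ]
}}

```text
t: 3.85
eef_pos: [0.5034, 0.2023, 0.0952]
tool_rot: [[-1.0, 0.024, -0.0], [0.024, 1.0, -0.0], [0.0, -0.0, -1.0]]
contact_force: [0.4, -0.5, -1.0]
opening: -0.0004
grip_force: 0.0
```

>>> {"name": "jog_arm", "arguments": {
  "steps": [
    [1, 0, 0, 0],
    [1, 0, 0, 0],
    [0, 0, 0, 0]
  ]
}}

```text
t: 4.15
eef_pos: [0.5055, 0.2022, 0.0952]
tool_rot: [[-1.0, 0.024, 0.0], [0.024, 1.0, -0.0], [-0.0, -0.0, -1.0]]
contact_force: [-0.1, -0.6, 0.5]
opening: 0.0001
grip_force: 0.0
```

>>> {"name": "jog_arm", "arguments": {
  "steps": [
    [1, 0, 0, 0],
    [1, 0, 0, 0],
    [0, 0, 0, 0]
  ]
}}

```text
t: 4.45
eef_pos: [0.5075, 0.2023, 0.0952]
tool_rot: [[-1.0, 0.024, 0.0], [0.024, 1.0, -0.0], [-0.0, -0.0, -1.0]]
contact_force: [-0.4, 0.3, -0.2]
opening: 0.0001
grip_force: 0.0
```

>>> {"name": "jog_arm", "arguments": {
  "steps": [
    [1, 0, 0, 0],
    [1, 0, 0, 0],
    [0, 0, 0, 0]
  ]
}}

```text
t: 4.75
eef_pos: [0.5095, 0.2022, 0.0952]
tool_rot: [[-1.0, 0.024, -0.0], [0.024, 1.0, -0.0], [0.0, -0.0, -1.0]]
contact_force: [0.4, 0.5, 1.1]
opening: -0.0001
grip_force: 0.0
```

>>> {"name": "jog_arm", "arguments": {
  "steps": [
    [1, 0, 0, 0],
    [1, 0, 0, 0],
    [0, 0, 0, 0]
  ]
}}

```text
t: 5.05
eef_pos: [0.5115, 0.2023, 0.0952]
tool_rot: [[-1.0, 0.024, 0.0], [0.024, 1.0, -0.0], [-0.0, -0.0, -1.0]]
contact_force: [-0.6, 0.1, -0.2]
opening: -0.0001
grip_force: 0.0
```

>>> {"name": "jog_arm", "arguments": {
  "steps": [
    [1, 0, 0, 0],
    [1, 0, 0, 0],
    [0, 0, 0, 0]
  ]
}}

```text
t: 5.35
eef_pos: [0.5135, 0.2022, 0.0952]
tool_rot: [[-1.0, 0.024, 0.0], [0.024, 1.0, -0.0], [-0.0, -0.0, -1.0]]
contact_force: [-0.5, 0.5, 0.1]
opening: 0.0002
grip_force: 0.0
```

```bash
python3 - <<'E'
from h import *
m=cams.camera_model('scene');im=cams.capture('scene');w=cams.capture('wrist')
p=proj(m,np.array([.5156,.2013,.08]))[0].astype(int);print(p)
a=cv2.resize(im[p[1]-40:p[1]+40,p[0]-40:p[0]+40,::-1],None,fx=5,fy=5,interpolation=cv2.INTER_CUBIC)
mw=cams.camera_model('wrist');q=proj(mw,np.array([.5156,.2013,.09]))[0].astype(int);print(q,proj(mw,r.state()['eef_pos']))
b=cv2.resize(w[q[1]-40:q[1]+40,q[0]-40:q[0]+40,::-1],None,fx=5,fy=5,interpolation=cv2.INTER_CUBIC)
cv2.imwrite('pics/p1.png',np.hstack([a,b]))
E
```

```text
[360 224]
[324 278] [[326.69550613 278.22269364]]
```

View pics/p1.png

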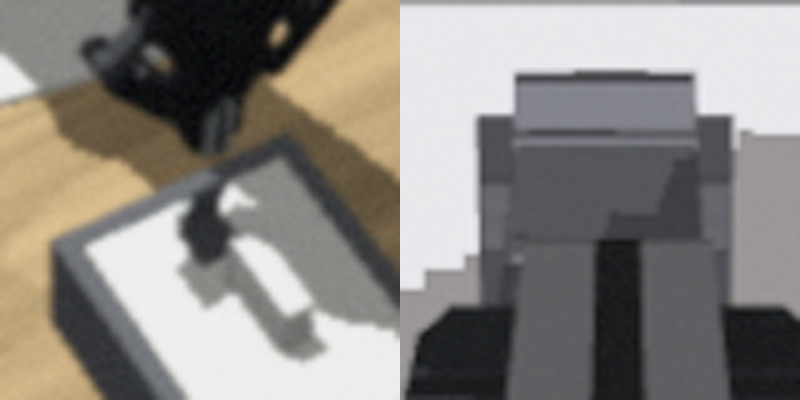

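```bash
python3 - <<'E'
from h import *
m=cams.camera_model('scene')
o=np.array([360-40,224-40])
pts=dict(tcp=[.5135,.2022,.0952],root=[.5156,.2013,.07],top0=[.5156,.2013,.106],top2=[.5216,.2013,.105],top35=[.526,.2013,.104],tcp13=[.5135,.2022,.108])
for k,v in pts.items(): print(k,((proj(m,np.array(v))[0]-o)*5).round())
w=cams.camera_model('wrist')
for k,v in pts.items(): print(k,((proj(w,np.array(v))[0]-[284,238])*5+[400,0]).round())
im=cams.capture('scene')[194:254,330:390,::-1]
cv2.imwrite('pics/p2.png',cv2.resize(im,None,fx=9,fy=9,interpolation=cv2.INTER_NEAREST))
E
```

```text
tcp [202. 180.]
root [200. 215.]
top0 [204. 170.]
top2 [211. 180.]
top35 [216. 188.]
tcp13 [204. 163.]
tcp [612. 203.]
root [604. 132.]
top0 [602. 273.]
top2 [604. 334.]
top35 [605. 376.]
tcp13 [612. 259.]
```

View pics/p2.png

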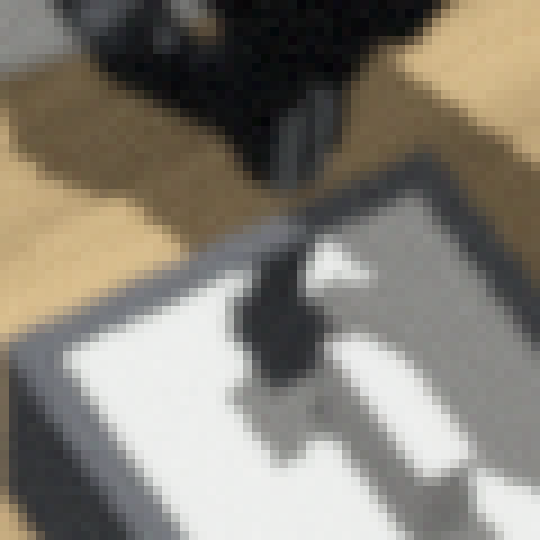

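The fingertips look about 10 mm higher than the reported TCP in both views: scene (362,215) and wrist (328,286). They are probably gliding over the blade top, so I'll retreat and approach again lower.

>>> {"name": "jog_arm", "arguments": {
  "steps": [
    [-13, 0, 0, 0],
    [-12, 0, 0, 0],
    [0, -1, -5, 0],
    [0, 0, -4, 0],
    [0, 0, 0, 0],
    [5, 0, 0, 0],
    [3, 0, 0, 0],
    [0, 0, 0, 0]
  ]
}}

```text
t: 6.3
eef_pos: [0.4972, 0.2011, 0.0862]
tool_rot: [[-1.0, 0.025, 0.0], [0.025, 1.0, -0.0], [-0.0, -0.0, -1.0]]
contact_force: [0.1, -0.6, -0.6]
opening: -0.0002
grip_force: 0.0
```

>>> {"name": "jog_arm", "arguments": {
  "steps": [
    [1, 0, 0, 0],
    [1, 0, 0, 0],
    [0, 0, 0, 0]
  ]
}}

```text
t: 6.6
eef_pos: [0.4985, 0.2013, 0.0862]
tool_rot: [[-1.0, 0.024, 0.0], [0.024, 1.0, -0.0], [-0.0, -0.0, -1.0]]
contact_force: [-0.1, -0.0, 0.5]
opening: -0.0
grip_force: 0.0
```

>>> {"name": "jog_arm", "arguments": {
  "steps": [
    [1, 0, 0, 0],
    [1, 0, 0, 0],
    [1, 0, 0, 0],
    [0, 0, 0, 0]
  ]
}}

```text
t: 7.0
eef_pos: [0.5015, 0.2013, 0.0862]
tool_rot: [[-1.0, 0.024, 0.0], [0.024, 1.0, -0.0], [-0.0, -0.0, -1.0]]
contact_force: [0.3, -1.0, 0.9]
opening: -0.0003
grip_force: 0.0
```

>>> {"name": "jog_arm", "arguments": {
  "steps": [
    [1, 0, 0, 0],
    [1, 0, 0, 0],
    [0, 0, 0, 0]
  ]
}}

```text
t: 7.3
eef_pos: [0.5035, 0.2013, 0.0862]
tool_rot: [[-1.0, 0.024, 0.0], [0.024, 1.0, -0.0], [-0.0, -0.0, -1.0]]
contact_force: [-0.3, 0.2, -0.4]
opening: 0.0
grip_force: 0.0
```

>>> {"name": "jog_arm", "arguments": {
  "steps": [
    [1, 0, 0, 0],
    [1, 0, 0, 0],
    [0, 0, 0, 0]
  ]
}}

```text
t: 7.6
eef_pos: [0.5055, 0.2012, 0.0862]
tool_rot: [[-1.0, 0.024, -0.0], [0.024, 1.0, -0.0], [0.0, -0.0, -1.0]]
contact_force: [-0.4, -0.7, 0.1]
opening: -0.0002
grip_force: 0.0
```

>>> {"name": "jog_arm", "arguments": {
  "steps": [
    [1, 0, 0, 0],
    [1, 0, 0, 0],
    [0, 0, 0, 0]
  ]
}}

```text
t: 7.9
eef_pos: [0.5075, 0.2013, 0.0862]
tool_rot: [[-1.0, 0.024, 0.0], [0.024, 1.0, -0.0], [-0.0, -0.0, -1.0]]
contact_force: [-0.7, -0.8, 1.0]
opening: -0.0002
grip_force: 0.0
```

>>> {"name": "jog_arm", "arguments": {
  "steps": [
    [1, 0, 0, 0],
    [1, 0, 0, 0],
    [0, 0, 0, 0]
  ]
}}

```text
t: 8.2
eef_pos: [0.5095, 0.2013, 0.0862]
tool_rot: [[-1.0, 0.024, 0.0], [0.024, 1.0, -0.0], [-0.0, -0.0, -1.0]]
contact_force: [0.3, 0.0, 0.1]
opening: -0.0001
grip_force: 0.0
```

>>> {"name": "jog_arm", "arguments": {
  "steps": [
    [1, 0, 0, 0],
    [1, 0, 0, 0],
    [0, 0, 0, 0]
  ]
}}

```text
t: 8.5
eef_pos: [0.5115, 0.2013, 0.0862]
tool_rot: [[-1.0, 0.024, 0.0], [0.024, 1.0, -0.0], [-0.0, -0.0, -1.0]]
contact_force: [0.2, -0.1, 0.5]
opening: -0.0003
grip_force: 0.0
```

>>> {"name": "jog_arm", "arguments": {
  "steps": [
    [1, 0, 0, 0],
    [0, 0, 0, 0],
    [0, 0, 0, 0]
  ]
}}

```text
t: 8.8
eef_pos: [0.5123, 0.2013, 0.0862]
tool_rot: [[-1.0, 0.024, -0.0], [0.024, 1.0, -0.0], [0.0, -0.0, -1.0]]
contact_force: [0.3, 0.1, -0.4]
opening: -0.0001
grip_force: 0.0
```

>>> {"name": "jog_arm", "arguments": {
  "steps": [
    [1, 0, 0, 0],
    [0, 0, 0, 0],
    [0, 0, 0, 0]
  ]
}}

```text
t: 9.1
eef_pos: [0.5134, 0.2013, 0.0862]
tool_rot: [[-1.0, 0.024, -0.0], [0.024, 1.0, -0.0], [0.0, -0.0, -1.0]]
contact_force: [-0.4, -0.3, -0.5]
opening: 0.0001
grip_force: 0.0
```

>>> {"name": "jog_arm", "arguments": {
  "steps": [
    [1, 0, 0, 0],
    [0, 0, 0, 0],
    [0, 0, 0, 0]
  ]
}}

```text
t: 9.4
eef_pos: [0.5144, 0.2013, 0.0862]
tool_rot: [[-1.0, 0.024, -0.0], [0.024, 1.0, -0.0], [0.0, -0.0, -1.0]]
contact_force: [0.0, 0.2, -0.3]
opening: -0.0002
grip_force: 0.0
```

```bash
python3 - <<'E'
from h import *
t=r.state()['eef_pos'];print(t)
ms=cams.camera_model('scene');mw=cams.camera_model('wrist')
out=[]
for n,m,h in (('scene',ms,32),('wrist',mw,50)):
    im=cams.capture(n)[:,:,::-1].copy();cv2.imwrite(f'pics/raw_{n}2.png',im)
    p=proj(m,np.array([.5156,.2013,.09]))[0].astype(int);o=p-h;k=400/(2*h)
    a=cv2.resize(im[o[1]:p[1]+h,o[0]:p[0]+h],(400,400),interpolation=cv2.INTER_NEAREST)
    print(n,o,k)
    g=lambda P:tuple(int(v) for v in ((proj(m,np.array(P))[0]-o+.5)*k))
    a2=a.copy()
    cv2.circle(a2,g(t),3,(0,0,255),-1);cv2.circle(a2,g(t+[0,0,.012]),3,(0,255,255),-1)
    for L,c in ((0,(255,0,0)),(.2,(0,255,0)),(.35,(255,0,255))):
        cv2.line(a2,g([.5136,.2013,.076]),g([.5136+.03*np.sin(L),.2013,.076+.03*np.cos(L)]),c,1)
    out.append(np.vstack([a[:,:],a2])[:,:])
big=np.hstack([np.vstack([cv2.resize(o[:400],(300,300)),cv2.resize(o[400:],(300,300))]) for o in out])
cv2.imwrite('pics/p3.png',big)
E
```

```text
[0.5143766  0.2012538  0.08617451]
scene [328 190] 6.25
wrist [276 234] 4.0
```

View pics/p3.png

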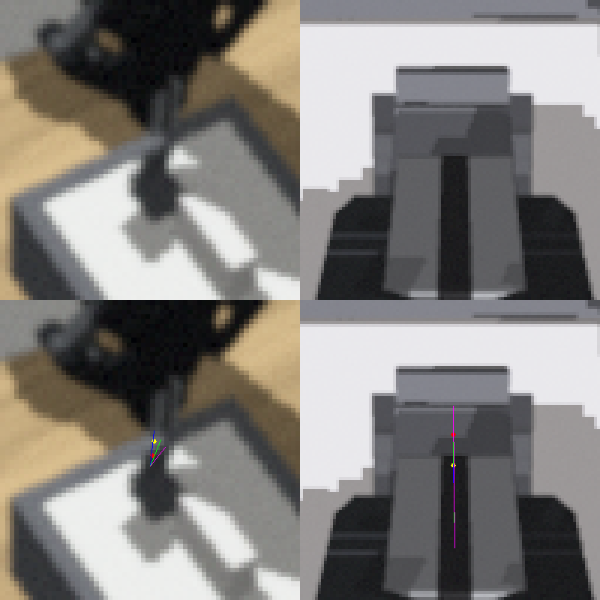

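The fingertips (wrist (328,286), scene about (362,214)) look narrow and close to the blade, so contact should be near. I'll keep feeling in 1 mm steps.

>>> {"name": "jog_arm", "arguments": {
  "steps": [
    [1, 0, 0, 0],
    [0, 0, 0, 0],
    [0, 0, 0, 0]
  ]
}}

```text
t: 9.8
eef_pos: [0.5154, 0.2013, 0.0862]
tool_rot: [[-1.0, 0.024, -0.0], [0.024, 1.0, -0.0], [0.0, -0.0, -1.0]]
contact_force: [0.6, -0.9, 0.3]
opening: -0.0002
grip_force: 0.0
```

>>> {"name": "jog_arm", "arguments": {
  "steps": [
    [1, 0, 0, 0],
    [0, 0, 0, 0],
    [0, 0, 0, 0]
  ]
}}

```text
t: 10.1
eef_pos: [0.5164, 0.2013, 0.0862]
tool_rot: [[-1.0, 0.024, -0.0], [0.024, 1.0, -0.0], [0.0, -0.0, -1.0]]
contact_force: [0.5, -0.0, -0.6]
opening: -0.0003
grip_force: 0.0
```

>>> {"name": "jog_arm", "arguments": {
  "steps": [
    [1, 0, 0, 0],
    [0, 0, 0, 0],
    [0, 0, 0, 0]
  ]
}}

```text
t: 10.4
eef_pos: [0.5174, 0.2013, 0.0862]
tool_rot: [[-1.0, 0.024, 0.0], [0.024, 1.0, -0.0], [-0.0, -0.0, -1.0]]
contact_force: [0.3, 0.0, 0.2]
opening: 0.0001
grip_force: 0.0
```

>>> {"name": "jog_arm", "arguments": {
  "steps": [
    [1, 0, 0, 0],
    [0, 0, 0, 0],
    [0, 0, 0, 0]
  ]
}}

```text
t: 10.7
eef_pos: [0.5184, 0.2013, 0.0862]
tool_rot: [[-1.0, 0.024, -0.0], [0.024, 1.0, -0.0], [0.0, -0.0, -1.0]]
contact_force: [-0.4, 0.4, 0.0]
opening: 0.0003
grip_force: 0.0
```

>>> {"name": "jog_arm", "arguments": {
  "steps": [
    [-12, 0, 0, 0],
    [-12, 0, 0, 0],
    [0, 0, 0, 0],
    [0, 0, -5, 0],
    [0, 0, -5, 0],
    [0, 0, -2, 0],
    [0, 0, 0, 0]
  ]
}}

```text
t: 11.4
eef_pos: [0.4942, 0.201, 0.0735]
tool_rot: [[-1.0, 0.024, -0.001], [0.024, 1.0, -0.001], [0.001, -0.001, -1.0]]
contact_force: [-0.5, -0.6, 1.3]
opening: -0.0
grip_force: 0.0
```

>>> {"name": "jog_arm", "arguments": {
  "steps": [
    [0, 0, -1, 0],
    [0, 0, -1, 0],
    [0, 0, 0, 0]
  ]
}}

```text
t: 11.7
eef_pos: [0.4944, 0.2012, 0.0721]
tool_rot: [[-1.0, 0.024, -0.0], [0.024, 1.0, -0.0], [0.0, -0.0, -1.0]]
contact_force: [-0.2, 0.4, 0.2]
opening: -0.0003
grip_force: 0.0
```

>>> {"name": "jog_arm", "arguments": {
  "steps": [
    [0, 0, -1, 0],
    [0, 0, 0, 0]
  ]
}}

```text
t: 11.9
eef_pos: [0.4943, 0.2013, 0.0711]
tool_rot: [[-1.0, 0.024, -0.0], [0.024, 1.0, -0.0], [0.0, -0.0, -1.0]]
contact_force: [0.7, 0.2, 0.4]
opening: 0.0002
grip_force: 0.0
```

>>> {"name": "jog_arm", "arguments": {
  "steps": [
    [0, 0, -1, 0],
    [0, 0, 0, 0]
  ]
}}

```text
t: 12.1
eef_pos: [0.4943, 0.2013, 0.0701]
tool_rot: [[-1.0, 0.024, -0.0], [0.024, 1.0, -0.0], [0.0, -0.0, -1.0]]
contact_force: [0.7, 0.4, -0.3]
opening: -0.0002
grip_force: 0.0
```

>>> {"name": "jog_arm", "arguments": {
  "steps": [
    [0, 0, -1, 0],
    [0, 0, 0, 0]
  ]
}}

```text
t: 12.3
eef_pos: [0.4943, 0.2013, 0.069]
tool_rot: [[-1.0, 0.024, -0.0], [0.024, 1.0, -0.0], [0.0, -0.0, -1.0]]
contact_force: [0.1, 0.5, 0.0]
opening: 0.0002
grip_force: 0.0
```

>>> {"name": "jog_arm", "arguments": {
  "steps": [
    [0, 0, -1, 0],
    [0, 0, -1, 0],
    [0, 0, 0, 0]
  ]
}}

```text
t: 12.6
eef_pos: [0.4942, 0.2013, 0.067]
tool_rot: [[-1.0, 0.024, -0.0], [0.024, 1.0, -0.0], [0.0, -0.0, -1.0]]
contact_force: [0.2, 0.4, 0.2]
opening: 0.0001
grip_force: 0.0
```

>>> {"name": "jog_arm", "arguments": {
  "steps": [
    [0, 0, -1, 0],
    [0, 0, -1, 0],
    [0, 0, 0, 0]
  ]
}}

```text
t: 12.9
eef_pos: [0.4942, 0.2013, 0.065]
tool_rot: [[-1.0, 0.024, -0.0], [0.024, 1.0, -0.0], [0.0, -0.0, -1.0]]
contact_force: [0.6, 0.8, -0.1]
opening: -0.0
grip_force: 0.0
```

>>> {"name": "jog_arm", "arguments": {
  "steps": [
    [0, 0, -1, 0],
    [0, 0, 0, 0]
  ]
}}

```text
t: 13.1
eef_pos: [0.4943, 0.2012, 0.064]
tool_rot: [[-1.0, 0.024, -0.0], [0.024, 1.0, -0.0], [0.0, -0.0, -1.0]]
contact_force: [0.0, 0.6, 1.1]
opening: 0.0002
grip_force: 0.0
```

>>> {"name": "jog_arm", "arguments": {
  "steps": [
    [0, 0, -1, 0],
    [0, 0, 0, 0]
  ]
}}

```text
t: 13.3
eef_pos: [0.4942, 0.2013, 0.063]
tool_rot: [[-1.0, 0.024, -0.0], [0.024, 1.0, -0.0], [0.0, -0.0, -1.0]]
contact_force: [-0.2, -0.0, -0.9]
opening: -0.0
grip_force: 0.0
```

>>> {"name": "jog_arm", "arguments": {
  "steps": [
    [0, 0, -1, 0],
    [0, 0, 0, 0]
  ]
}}

```text
t: 13.5
eef_pos: [0.4943, 0.2013, 0.062]
tool_rot: [[-1.0, 0.024, -0.0], [0.024, 1.0, -0.0], [0.0, -0.0, -1.0]]
contact_force: [-0.6, -0.1, -0.8]
opening: 0.0004
grip_force: 0.0
```

>>> {"name": "jog_arm", "arguments": {
  "steps": [
    [0, 0, -1, 0],
    [0, 0, 0, 0]
  ]
}}

```text
t: 13.7
eef_pos: [0.4943, 0.2013, 0.0611]
tool_rot: [[-1.0, 0.024, -0.0], [0.024, 1.0, -0.0], [0.0, -0.0, -1.0]]
contact_force: [-1.0, -0.3, -0.2]
opening: -0.0
grip_force: 0.0
```

>>> {"name": "jog_arm", "arguments": {
  "steps": [
    [0, 0, -1, 0],
    [0, 0, 0, 0]
  ]
}}

```text
t: 13.9
eef_pos: [0.4942, 0.2013, 0.06]
tool_rot: [[-1.0, 0.024, -0.0], [0.024, 1.0, -0.0], [0.0, -0.0, -1.0]]
contact_force: [-0.4, -0.6, -0.3]
opening: -0.0
grip_force: 0.0
```

>>> {"name": "jog_arm", "arguments": {
  "steps": [
    [0, 0, -1, 0],
    [0, 0, 0, 0]
  ]
}}

```text
t: 14.1
eef_pos: [0.4943, 0.2013, 0.059]
tool_rot: [[-1.0, 0.024, -0.0], [0.024, 1.0, -0.0], [0.0, -0.0, -1.0]]
contact_force: [0.2, 0.1, 0.6]
opening: 0.0003
grip_force: 0.0
```

```bash
python3 - <<'E'
from h import *
t=r.state()['eef_pos'];print(t)
out=[]
for n,h in (('scene',40),('wrist',60)):
    m=cams.camera_model(n)
    im=cams.capture(n)[:,:,::-1].copy();cv2.imwrite(f'pics/raw_{n}3.png',im)
    p=proj(m,np.array([.5056,.2013,.08]))[0].astype(int);o=p-h;k=400/(2*h)
    a=cv2.resize(im[o[1]:p[1]+h,o[0]:p[0]+h],(400,400),interpolation=cv2.INTER_NEAREST)
    q=(proj(m,t)[0]-o)*k;cv2.circle(a,(int(q[0]),int(q[1])),2,(0,0,255),-1)
    out.append(a)
cv2.imwrite('pics/p4.png',np.hstack(out))
E
```

```text
[0.49425284 0.20125816 0.05901977]
```

View pics/p4.png

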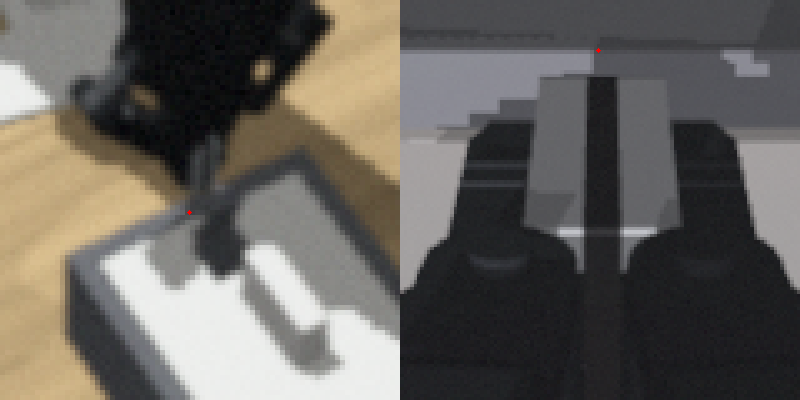

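The wrist edge at y=77 and the scene tip bottom, solved together for finger half-width and height, put the real fingertips about 30–38 mm above the reported TCP. I'll finish the rim touch to confirm it.

>>> {"name": "jog_arm", "arguments": {
  "steps": [
    [0, 0, -2, 0],
    [0, 0, -2, 0],
    [0, 0, 0, 0]
  ]
}}

```text
t: 14.5
eef_pos: [0.4941, 0.2012, 0.0548]
tool_rot: [[-1.0, 0.024, -0.001], [0.024, 1.0, -0.0], [0.001, -0.0, -1.0]]
contact_force: [-0.2, -0.1, -0.3]
opening: -0.0001
grip_force: 0.0
```

>>> {"name": "jog_arm", "arguments": {
  "steps": [
    [0, 0, -1, 0],
    [0, 0, -1, 0],
    [0, 0, 0, 0]
  ]
}}

```text
t: 14.8
eef_pos: [0.4943, 0.2012, 0.053]
tool_rot: [[-1.0, 0.024, -0.0], [0.024, 1.0, -0.0], [0.0, -0.0, -1.0]]
contact_force: [0.2, -0.6, -1.1]
opening: -0.0
grip_force: 0.0
```

>>> {"name": "jog_arm", "arguments": {
  "steps": [
    [0, 0, -1, 0],
    [0, 0, -1, 0],
    [0, 0, 0, 0]
  ]
}}

```text
t: 15.1
eef_pos: [0.4943, 0.2013, 0.051]
tool_rot: [[-1.0, 0.024, -0.0], [0.024, 1.0, -0.0], [0.0, -0.0, -1.0]]
contact_force: [-0.1, 0.3, 0.7]
opening: -0.0004
grip_force: 0.0
```

>>> {"name": "jog_arm", "arguments": {
  "steps": [
    [0, 0, -1, 0],
    [0, 0, -1, 0],
    [0, 0, 0, 0]
  ]
}}

```text
t: 15.4
eef_pos: [0.4942, 0.2013, 0.049]
tool_rot: [[-1.0, 0.024, -0.0], [0.024, 1.0, -0.0], [0.0, -0.0, -1.0]]
contact_force: [-0.6, 1.1, -0.7]
opening: 0.0004
grip_force: 0.0
```

>>> {"name": "jog_arm", "arguments": {
  "steps": [
    [0, 0, -1, 0],
    [0, 0, -1, 0],
    [0, 0, 0, 0]
  ]
}}

```text
t: 15.7
eef_pos: [0.4942, 0.2012, 0.047]
tool_rot: [[-1.0, 0.024, -0.0], [0.024, 1.0, -0.0], [0.0, -0.0, -1.0]]
contact_force: [0.1, 0.5, -0.1]
opening: 0.0003
grip_force: 0.0
```

>>> {"name": "jog_arm", "arguments": {
  "steps": [
    [0, 0, -1, 0],
    [0, 0, -1, 0],
    [0, 0, 0, 0]
  ]
}}

```text
t: 16.0
eef_pos: [0.4942, 0.2013, 0.045]
tool_rot: [[-1.0, 0.024, -0.0], [0.024, 1.0, -0.0], [0.0, -0.0, -1.0]]
contact_force: [-1.0, 0.2, 0.5]
opening: -0.0003
grip_force: 0.0
```

>>> {"name": "jog_arm", "arguments": {
  "steps": [
    [0, 0, -1, 0],
    [0, 0, 0, 0]
  ]
}}

```text
t: 16.2
eef_pos: [0.4943, 0.2013, 0.0441]
tool_rot: [[-1.0, 0.024, -0.0], [0.024, 1.0, -0.0], [0.0, -0.0, -1.0]]
contact_force: [0.2, -0.3, 0.0]
opening: 0.0002
grip_force: 0.0
```

>>> {"name": "jog_arm", "arguments": {
  "steps": [
    [0, 0, -1, 0],
    [0, 0, 0, 0]
  ]
}}

```text
t: 16.4
eef_pos: [0.4943, 0.2012, 0.043]
tool_rot: [[-1.0, 0.024, -0.0], [0.024, 1.0, -0.0], [0.0, -0.0, -1.0]]
contact_force: [-0.5, -0.7, -0.4]
opening: 0.0
grip_force: 0.0
```

>>> {"name": "jog_arm", "arguments": {
  "steps": [
    [0, 0, -1, 0],
    [0, 0, -1, 0],
    [0, 0, 0, 0]
  ]
}}

```text
t: 16.7
eef_pos: [0.4942, 0.2013, 0.041]
tool_rot: [[-1.0, 0.024, -0.0], [0.024, 1.0, -0.0], [0.0, -0.0, -1.0]]
contact_force: [0.2, 0.6, 0.3]
opening: -0.0002
grip_force: 0.0
```

>>> {"name": "jog_arm", "arguments": {
  "steps": [
    [0, 0, -1, 0],
    [0, 0, 0, 0]
  ]
}}

```text
t: 16.9
eef_pos: [0.4943, 0.2012, 0.04]
tool_rot: [[-1.0, 0.024, -0.0], [0.024, 1.0, -0.0], [0.0, -0.0, -1.0]]
contact_force: [-0.6, 0.3, -0.2]
opening: 0.0
grip_force: 0.0
```

>>> {"name": "jog_arm", "arguments": {
  "steps": [
    [0, 0, -1, 0],
    [0, 0, 0, 0]
  ]
}}

```text
t: 17.1
eef_pos: [0.4943, 0.2013, 0.0391]
tool_rot: [[-1.0, 0.024, -0.0], [0.024, 1.0, -0.0], [0.0, -0.0, -1.0]]
contact_force: [0.4, -0.0, 0.3]
opening: -0.0
grip_force: 0.0
```

>>> {"name": "jog_arm", "arguments": {
  "steps": [
    [0, 0, -1, 0],
    [0, 0, 0, 0]
  ]
}}

```text
t: 17.3
eef_pos: [0.4943, 0.2013, 0.0381]
tool_rot: [[-1.0, 0.024, -0.0], [0.024, 1.0, -0.0], [0.0, -0.0, -1.0]]
contact_force: [0.4, 0.3, -1.4]
opening: -0.0
grip_force: 0.0
```

```bash
python3 - <<'E'
from h import *
s=r.state();t=s['eef_pos'];print(t,s['contact_force'],s['ft_torque'],np.round(s['tau'],1))
# measured offset of finger/rim relation in the wrist image, column at centre of a finger
m=cams.camera_model('wrist');im=cams.capture('wrist');cv2.imwrite('pics/raw_w4.png',im[:,:,::-1])
for h in (0,.01,.02,.03,.04):
  for w in (-.011,.0): print(h,w,proj(m,t+[w,.005,h])[0].round(1))
g=cv2.cvtColor(im,cv2.COLOR_RGB2GRAY)
for c in (318,320,336): print(c,[(y,int(g[y,c])) for y in range(225,300,2)])
E
```

```text
[0.4942775  0.20129494 0.038067  ] [ 0.41751946  0.33126959 -1.40550744] [ 0.0047049  -0.04299804  0.06495068] [  0.  -51.5   4.4 -31.4   0.   -0.    0. ]
0 -0.011 [337.5 254.5]
0 0.0 [338.  278.1]
0.01 -0.011 [338.1 261.9]
0.01 0.0 [338.6 286.7]
0.02 -0.011 [338.7 270.2]
0.02 0.0 [339.2 296.2]
0.03 -0.011 [339.5 279.5]
0.03 0.0 [339.9 306.9]
0.04 -0.011 [340.3 290. ]
0.04 0.0 [340.8 319. ]
318 [(225, 197), (227, 199), (229, 199), (231, 200), (233, 201), (235, 201), (237, 201), (239, 200), (241, 200), (243, 199), (245, 101), (247, 80), (249, 79), (251, 78), (253, 78), (255, 78), (257, 78), (259, 78), (261, 77), (263, 78), (265, 77), (267, 78), (269, 78), (271, 77), (273, 77), (275, 77), (277, 79), (279, 79), (281, 76), (283, 72), (285, 72), (287, 102), (289, 103), (291, 104), (293, 103), (295, 104), (297, 104), (299, 104)]
320 [(225, 196), (227, 198), (229, 199), (231, 200), (233, 201), (235, 202), (237, 201), (239, 200), (241, 200), (243, 199), (245, 102), (247, 78), (249, 78), (251, 78), (253, 77), (255, 78), (257, 77), (259, 78), (261, 78), (263, 79), (265, 77), (267, 78), (269, 78), (271, 77), (273, 78), (275, 78), (277, 77), (279, 77), (281, 72), (283, 62), (285, 70), (287, 105), (289, 102), (291, 104), (293, 103), (295, 103), (297, 102), (299, 103)]
336 [(225, 197), (227, 199), (229, 198), (231, 199), (233, 201), (235, 200), (237, 200), (239, 201), (241, 199), (243, 197), (245, 101), (247, 78), (249, 80), (251, 78), (253, 76), (255, 78), (257, 78), (259, 76), (261, 77), (263, 78), (265, 78), (267, 76), (269, 79), (271, 76), (273, 77), (275, 78), (277, 65), (279, 66), (281, 64), (283, 65), (285, 70), (287, 104), (289, 104), (291, 103), (293, 104), (295, 103), (297, 103), (299, 104)]
```

The wrist view confirms it: the finger edge at row 286 matches a half-width of 11 mm with tips 36 mm above the reported TCP. I'll push with TCP z=58 mm, which puts the tips near 94 mm, and expect contact around TCP x=506.

>>> {"name": "jog_arm", "arguments": {
  "steps": [
    [0, 0, 10, 0],
    [0, 0, 10, 0],
    [0, 0, 0, 0],
    [3, 0, 0, 0],
    [2, 0, 0, 0],
    [0, 0, 0, 0]
  ]
}}

```text
t: 17.95
eef_pos: [0.4995, 0.2011, 0.0579]
tool_rot: [[-1.0, 0.024, -0.0], [0.024, 1.0, -0.0], [0.0, -0.0, -1.0]]
contact_force: [-0.4, 0.6, -0.2]
opening: 0.0
grip_force: 0.0
```

>>> {"name": "jog_arm", "arguments": {
  "steps": [
    [1, 0, 0, 0],
    [1, 0, 0, 0],
    [0, 0, 0, 0]
  ]
}}

```text
t: 18.25
eef_pos: [0.5014, 0.2012, 0.0581]
tool_rot: [[-1.0, 0.024, -0.0], [0.024, 1.0, -0.0], [0.0, -0.0, -1.0]]
contact_force: [0.0, 0.1, 0.5]
opening: 0.0001
grip_force: 0.0
```

>>> {"name": "jog_arm", "arguments": {
  "steps": [
    [1, 0, 0, 0],
    [1, 0, 0, 0],
    [0, 0, 0, 0]
  ]
}}

```text
t: 18.55
eef_pos: [0.5035, 0.2013, 0.0582]
tool_rot: [[-1.0, 0.024, 0.0], [0.024, 1.0, -0.0], [-0.0, -0.0, -1.0]]
contact_force: [-0.5, -0.2, -0.2]
opening: 0.0001
grip_force: 0.0
```

>>> {"name": "jog_arm", "arguments": {
  "steps": [
    [1, 0, 0, 0],
    [1, 0, 0, 0],
    [0, 0, 0, 0]
  ]
}}

```text
t: 18.85
eef_pos: [0.5055, 0.2013, 0.0582]
tool_rot: [[-1.0, 0.024, 0.0], [0.024, 1.0, -0.0], [-0.0, -0.0, -1.0]]
contact_force: [-0.6, 0.4, 0.1]
opening: -0.0
grip_force: 0.0
```

>>> {"name": "jog_arm", "arguments": {
  "steps": [
    [1, 0, 0, 0],
    [0, 0, 0, 0]
  ]
}}

```text
t: 19.05
eef_pos: [0.5065, 0.2013, 0.0582]
tool_rot: [[-1.0, 0.024, 0.0], [0.024, 1.0, -0.0], [-0.0, -0.0, -1.0]]
contact_force: [-0.4, -0.1, -1.1]
opening: -0.0001
grip_force: 0.0
```

>>> {"name": "jog_arm", "arguments": {
  "steps": [
    [1, 0, 0, 0],
    [0, 0, 0, 0]
  ]
}}

```text
t: 19.25
eef_pos: [0.5074, 0.2013, 0.0582]
tool_rot: [[-1.0, 0.024, -0.0], [0.024, 1.0, -0.0], [0.0, -0.0, -1.0]]
contact_force: [0.5, 0.3, -0.1]
opening: -0.0001
grip_force: 0.0
```

>>> {"name": "jog_arm", "arguments": {
  "steps": [
    [1, 0, 0, 0],
    [0, 0, 0, 0]
  ]
}}

```text
t: 19.45
eef_pos: [0.508, 0.2013, 0.0581]
tool_rot: [[-1.0, 0.024, -0.001], [0.024, 1.0, -0.0], [0.001, -0.0, -1.0]]
contact_force: [-1.5, -0.8, 0.9]
opening: -0.0003
grip_force: 1.0
```

>>> {"name": "jog_arm", "arguments": {
  "steps": [
    [1, 0, 0, 0],
    [0, 0, 0, 0]
  ]
}}

```text
t: 19.65
eef_pos: [0.5089, 0.2013, 0.058]
tool_rot: [[-1.0, 0.024, -0.001], [0.024, 1.0, -0.0], [0.001, -0.0, -1.0]]
contact_force: [-3.3, 0.2, 1.9]
opening: -0.0002
grip_force: 1.8
```

Contact at TCP x≈507.7. I'll push on gently, 1 mm at a time.

>>> {"name": "jog_arm", "arguments": {
  "steps": [
    [1, 0, 0, 0],
    [0, 0, 0, 0]
  ]
}}

```text
t: 19.85
eef_pos: [0.5099, 0.2013, 0.058]
tool_rot: [[-1.0, 0.024, -0.001], [0.024, 1.0, -0.0], [0.001, -0.0, -1.0]]
contact_force: [-4.8, -0.8, 1.5]
opening: -0.0002
grip_force: 2.5
```

>>> {"name": "jog_arm", "arguments": {
  "steps": [
    [1, 0, 0, 0],
    [0, 0, 0, 0]
  ]
}}

```text
t: 20.05
eef_pos: [0.5107, 0.2013, 0.0579]
tool_rot: [[-1.0, 0.024, -0.001], [0.024, 1.0, -0.0], [0.001, -0.0, -1.0]]
contact_force: [-5.3, 0.5, 2.0]
opening: 0.0002
grip_force: 2.9
```

>>> {"name": "jog_arm", "arguments": {
  "steps": [
    [1, 0, 0, 0],
    [0, 0, 0, 0]
  ]
}}

```text
t: 20.25
eef_pos: [0.5114, 0.2013, 0.0578]
tool_rot: [[-1.0, 0.024, -0.002], [0.024, 1.0, -0.0], [0.002, -0.0, -1.0]]
contact_force: [-6.2, -0.4, 2.7]
opening: -0.0
grip_force: 3.4
```

```bash
cat > ck.py <<'E'
from h import *
import os
im=cams.capture('scene');s=r.state();print(s['t'],s['eef_pos'].round(4),s['contact_force'].round(1))
g=cv2.GaussianBlur(cv2.cvtColor(im,cv2.COLOR_RGB2GRAY),(3,3),0).astype(float)[210:300,325:420]
if os.path.exists('ref.npy'):
    d=np.abs(g-np.load('ref.npy'));print('changed px',(d>15).sum(),'mean',d.mean().round(2))
else: np.save('ref.npy',g)
E
python3 ck.py
```

```text
20.3 [0.5114 0.2012 0.0578] [-7.   0.5  2.5]
```

>>> {"name": "jog_arm", "arguments": {
  "steps": [
    [1, 0, 0, 0],
    [0, 0, 0, 0]
  ]
}}

```text
t: 20.5
eef_pos: [0.5121, 0.2012, 0.0577]
tool_rot: [[-1.0, 0.024, -0.003], [0.024, 1.0, -0.001], [0.002, -0.001, -1.0]]
contact_force: [-7.9, -0.3, 3.0]
opening: -0.0003
grip_force: 3.9
```

>>> {"name": "jog_arm", "arguments": {
  "steps": [
    [1, 0, 0, 0],
    [0, 0, 0, 0]
  ]
}}

```text
t: 20.7
eef_pos: [0.5128, 0.2013, 0.0577]
tool_rot: [[-1.0, 0.024, -0.003], [0.024, 1.0, -0.001], [0.003, -0.001, -1.0]]
contact_force: [-8.4, -1.1, 2.8]
opening: -0.0001
grip_force: 4.5
```

```bash
python3 ck.py
```

```text
20.75 [0.5128 0.2012 0.0577] [-8.2 -0.3  3. ]
changed px 59 mean 1.22
```

>>> {"name": "jog_arm", "arguments": {
  "steps": [
    [1, 0, 0, 0],
    [0, 0, 0, 0]
  ]
}}

```text
t: 20.95
eef_pos: [0.5135, 0.2012, 0.0576]
tool_rot: [[-1.0, 0.024, -0.004], [0.024, 1.0, -0.001], [0.004, -0.001, -1.0]]
contact_force: [-8.7, -1.1, 3.3]
opening: 0.0001
grip_force: 5.0
```

>>> {"name": "jog_arm", "arguments": {
  "steps": [
    [1, 0, 0, 0],
    [0, 0, 0, 0]
  ]
}}

```text
t: 21.15
eef_pos: [0.5142, 0.2012, 0.0575]
tool_rot: [[-1.0, 0.024, -0.004], [0.024, 1.0, -0.001], [0.004, -0.001, -1.0]]
contact_force: [-10.3, -0.8, 4.2]
opening: -0.0001
grip_force: 5.5
```

```bash
python3 ck.py
```

```text
21.2 [0.5142 0.2012 0.0575] [-10.1  -1.1   3.4]
changed px 201 mean 1.8
```

>>> {"name": "jog_arm", "arguments": {
  "steps": [
    [1, 0, 0, 0],
    [0, 0, 0, 0]
  ]
}}

```text
t: 21.4
eef_pos: [0.5149, 0.2012, 0.0574]
tool_rot: [[-1.0, 0.024, -0.005], [0.024, 1.0, -0.001], [0.005, -0.001, -1.0]]
contact_force: [-10.7, -1.5, 4.8]
opening: -0.0001
grip_force: 6.0
```

```bash
python3 ck.py
```

```text
21.45 [0.5149 0.2012 0.0574] [-11.4  -1.2   4.1]
changed px 287 mean 2.1
```

>>> {"name": "jog_arm", "arguments": {
  "steps": [
    [1, 0, 0, 0],
    [0, 0, 0, 0]
  ]
}}

```text
t: 21.65
eef_pos: [0.5156, 0.2012, 0.0572]
tool_rot: [[-1.0, 0.023, -0.005], [0.024, 1.0, -0.001], [0.005, -0.001, -1.0]]
contact_force: [-12.8, -0.4, 4.9]
opening: 0.0
grip_force: 6.5
```

```bash
python3 ck.py
```

```text
21.7 [0.5156 0.2012 0.0572] [-11.4  -1.9   4.4]
changed px 886 mean 4.91
```

The scene changed abruptly at about 8 mm and 12 N, so the cover has probably sprung. I'll let go by backing straight off, then verify.

>>> {"name": "jog_arm", "arguments": {
  "steps": [
    [-3, 0, 0, 0],
    [-5, 0, 0, 0],
    [-10, 0, 0, 0],
    [-15, 0, 0, 0],
    [0, 0, 40, 0],
    [0, 0, 45, 0],
    [0, 0, 45, 0],
    [0, 0, 40, 0]
  ],
  "gripper": 0
}}

```text
t: 22.5
eef_pos: [0.4858, 0.201, 0.231]
tool_rot: [[-1.0, 0.025, 0.003], [0.025, 1.0, 0.001], [-0.003, 0.001, -1.0]]
contact_force: [0.8, -0.5, -0.6]
opening: 0.0855
grip_force: 0.0
```

```bash
python3 - <<'E'
from h import *
a=cv2.imread('pics/scene0.png');b=cams.capture('scene')[:,:,::-1].copy();cv2.imwrite('pics/raw_s5.png',b)
ga,gb=[cv2.cvtColor(x,cv2.COLOR_BGR2GRAY) for x in (a,b)]
m=cams.camera_model('scene')
p=np.array([[.5746,.1998,.106]]);print(proj(m,p),proj(m,p+[0,0,.005]))
for n,(x0,x1,y0,y1) in dict(rib=(358,392,225,262),tabcorner=(330,358,228,262),hose=(380,416,270,308)).items():
    t=ga[y0:y1,x0:x1]; R=cv2.matchTemplate(gb[y0-6:y1+6,x0-6:x1+6],t,cv2.TM_CCOEFF_NORMED);_,v,_,l=cv2.minMaxLoc(R);print(n,v,np.array(l)-6)
p=(360,235);out=[cv2.resize(x[195:275,320:400],(400,400),interpolation=cv2.INTER_CUBIC) for x in (a,b)]
cv2.imwrite('pics/p5.png',np.hstack(out));print(r.state()['eef_pos'],r.state()['opening'],r.state()['t'])
E
```

```text
[[374.47806386 236.24320603]] [[374.66418707 234.9811607 ]]
rib 0.8182011246681213 [1 0]
tabcorner 0.9695163369178772 [ 0 -2]
hose 0.9983809590339661 [0 0]
[0.4884855  0.20211277 0.23788068] 0.0854703243575165 22.55
```

View pics/p5.png

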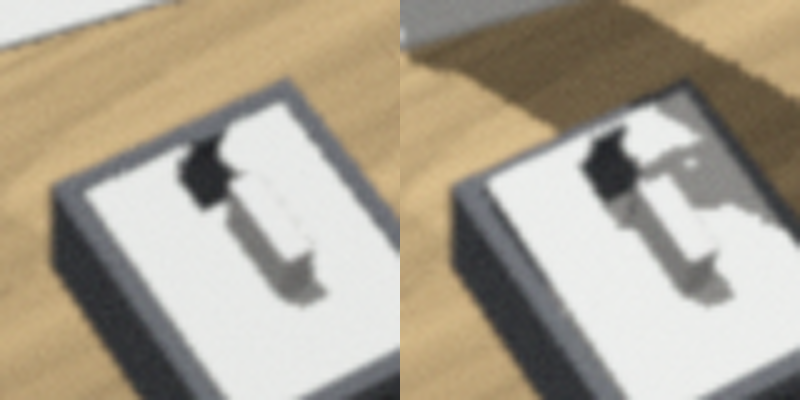

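The right panel shows the tab end of the cover raised; it now hides the near rim at (490,180) while the hose has not moved. Next I'll straddle the rib.

>>> {"name": "jog_arm", "arguments": {
  "steps": [
    [30, -1, 0, 0],
    [30, -1, 0, 0],
    [26, 0, -10, 0],
    [0, 0, -40, 0],
    [0, 0, -40, 0],
    [0, 0, -40, 0],
    [0, 0, -30, 0],
    [0, 0, 0, 0]
  ]
}}

```text
t: 23.35
eef_pos: [0.5682, 0.198, 0.0635]
tool_rot: [[-1.0, 0.024, -0.007], [0.024, 1.0, -0.004], [0.007, -0.004, -1.0]]
contact_force: [-0.3, -0.5, 0.1]
opening: 0.0853
grip_force: 0.0
```

>>> {"name": "jog_arm", "arguments": {
  "steps": [
    [0, 0, -10, 0],
    [0, 0, -8, 0],
    [0, 0, -4, 0],
    [0, 0, -4, 0],
    [0, 0, 0, 0]
  ]
}}

```text
t: 23.85
eef_pos: [0.5714, 0.1993, 0.0422]
tool_rot: [[-1.0, 0.024, 0.0], [0.024, 1.0, 0.0], [-0.0, 0.0, -1.0]]
contact_force: [-0.4, -0.0, -0.3]
opening: 0.0854
grip_force: 0.0
```

>>> {"name": "jog_arm", "arguments": {
  "steps": [
    [3, 0, 7, 0],
    [0, 0, 0, 0],
    [0, 0, 0, 0]
  ]
}}

```text
t: 24.15
eef_pos: [0.575, 0.1994, 0.05]
tool_rot: [[-1.0, 0.024, 0.001], [0.024, 1.0, 0.001], [-0.001, 0.001, -1.0]]
contact_force: [-0.2, 0.3, -0.3]
opening: 0.0856
grip_force: 0.0
```

>>> {"name": "jog_arm", "arguments": {
  "steps": [
    [0, 0, 0, 0],
    [0, 0, 0, 0],
    [0, 0, 0, 0],
    [0, 0, 0, 0],
    [0, 0, 0, 0],
    [0, 0, 0, 0],
    [0, 0, 0, 0],
    [0, 0, 0, 0]
  ],
  "gripper": 255,
  "grip_force": 40
}}

```text
t: 24.95
eef_pos: [0.5743, 0.1992, 0.0492]
tool_rot: [[-1.0, 0.024, -0.0], [0.024, 1.0, -0.0], [0.0, -0.0, -1.0]]
contact_force: [-0.7, -0.6, 1.1]
opening: 0.0154
grip_force: 42.3
```

>>> {"name": "jog_arm", "arguments": {
  "steps": [
    [0, 0, 2, 0],
    [-2, 0, 0, 0],
    [-2, 0, 0, 0],
    [0, 0, 0, 0]
  ]
}}

```text
t: 25.35
eef_pos: [0.5698, 0.1994, 0.051]
tool_rot: [[-1.0, 0.024, -0.001], [0.024, 1.0, -0.0], [0.001, -0.0, -1.0]]
contact_force: [-0.2, -0.4, -1.8]
opening: 0.0152
grip_force: 41.9
```

>>> {"name": "jog_arm", "arguments": {
  "steps": [
    [-2, 0, 0, 0],
    [-2, 0, 0, 0],
    [-1, 0, 0, 0],
    [0, 0, 0, 0]
  ]
}}

```text
t: 25.75
eef_pos: [0.5652, 0.1994, 0.0512]
tool_rot: [[-1.0, 0.024, -0.0], [0.024, 1.0, 0.0], [0.0, 0.0, -1.0]]
contact_force: [-0.7, -0.1, -1.3]
opening: 0.0151
grip_force: 41.9
```

>>> {"name": "jog_arm", "arguments": {
  "steps": [
    [0, 0, 3, 0],
    [0, 0, 4, 0],
    [0, 0, 4, 0],
    [0, 0, 0, 0]
  ]
}}

```text
t: 26.15
eef_pos: [0.566, 0.1994, 0.0632]
tool_rot: [[-1.0, 0.024, 0.001], [0.024, 1.0, 0.001], [-0.001, 0.001, -1.0]]
contact_force: [-0.4, 0.8, -2.7]
opening: 0.0154
grip_force: 41.9
```

>>> {"name": "jog_arm", "arguments": {
  "steps": [
    [0, 0, 5, 0],
    [0, 0, 7, 0],
    [0, 0, 8, 0],
    [0, 0, 8, 0],
    [0, 0, 0, 0]
  ]
}}

```text
t: 26.65
eef_pos: [0.5664, 0.1996, 0.092]
tool_rot: [[-1.0, 0.024, 0.003], [0.024, 1.0, 0.001], [-0.002, 0.001, -1.0]]
contact_force: [0.1, 0.4, -2.1]
opening: 0.0155
grip_force: 41.9
```

>>> {"name": "jog_arm", "arguments": {
  "steps": [
    [0, 0, 15, 0],
    [0, 0, 25, 0],
    [0, 0, 25, 0],
    [0, 0, 0, 0]
  ]
}}

```text
t: 27.05
eef_pos: [0.5676, 0.1998, 0.1599]
tool_rot: [[-1.0, 0.024, 0.006], [0.024, 1.0, 0.003], [-0.006, 0.003, -1.0]]
contact_force: [0.5, 0.3, -1.0]
opening: 0.0151
grip_force: 42.0
```

```bash
python3 - <<'E'
from h import *
m=cams.camera_model('top');im=cv2.imread('pics/top0.png');hsv=cv2.cvtColor(im,cv2.COLOR_BGR2HSV)
b=(hsv[...,1]>150);b[:,:370]=0;b[:,480:]=0;b[:175]=0;b[290:]=0
b=cv2.morphologyEx(b.astype(np.uint8),cv2.MORPH_OPEN,np.ones((5,5)));b=cv2.morphologyEx(b,cv2.MORPH_CLOSE,np.ones((9,9)))
print(rect(m,b,.015))
ms=cams.camera_model('scene')
print(plane(ms,[[178,308],[247,279],[279,351],[208,382]],.015).round(4).tolist())
w=cams.capture('wrist');mw=cams.camera_model('wrist');cv2.imwrite('pics/raw_w6.png',w[:,:,::-1])
h=cv2.cvtColor(w,cv2.COLOR_RGB2HSV);wm=((h[...,1]<30)&(h[...,2]>140)).astype(np.uint8)
# tab-end edge of held cover: topmost white rows around columns near centre
n,l,st,ce=cv2.connectedComponentsWithStats(wm)
for i in range(1,n):
    if st[i,4]>300: print(st[i],ce[i].round())
print(r.state()['eef_pos'],r.state()['t'])
E
```

```text
((560.4697265625, -175.51522827148438), (168.141357421875, 206.52792358398438), 85.1712646484375)
[[0.4643, -0.2558, 0.015], [0.4756, -0.0853, 0.015], [0.6723, -0.1029, 0.015], [0.6586, -0.2642, 0.015]]
[  513    99   127   124 10703] [577. 162.]
[  161   109   204   246 28603] [242. 210.]
[ 301  288   52   41 1960] [326. 308.]
[0.56665857 0.19962818 0.15766142] 27.1
```

>>> {"name": "jog_arm", "arguments": {
  "steps": [
    [0, -20, 0, 0],
    [-1, -40, 0, -0.5],
    [-1, -48, 0, -0.5],
    [-1, -48, 0, -0.5],
    [-1, -48, 0, -0.5],
    [-1, -48, 0, -0.5],
    [0, -48, 0, -0.5],
    [0, -40, 0, 0]
  ]
}}

```text
t: 27.9
eef_pos: [0.5591, -0.1436, 0.1544]
tool_rot: [[-0.997, 0.079, -0.001], [0.079, 0.997, -0.0], [0.001, -0.0, -1.0]]
contact_force: [0.8, -0.1, -1.7]
opening: 0.0153
grip_force: 41.9
```

>>> {"name": "jog_arm", "arguments": {
  "steps": [
    [0, -25, 0, 0],
    [0, -10, 0, 0],
    [0, 0, -20, 0],
    [0, 0, -35, 0],
    [0, 0, -35, 0],
    [0, 0, -20, 0],
    [0, 0, 0, 0],
    [0, 0, 0, 0]
  ]
}}

```text
t: 28.7
eef_pos: [0.5604, -0.1748, 0.0452]
tool_rot: [[-0.997, 0.075, -0.001], [0.075, 0.997, 0.0], [0.001, 0.0, -1.0]]
contact_force: [-0.2, -0.3, -2.2]
opening: 0.0153
grip_force: 41.9
```

```bash
cat > cov.py <<'E'
from h import *
s=r.state();print(s['t'],s['eef_pos'].round(4),s['contact_force'].round(1))
def wm(im):
    h=cv2.cvtColor(im,cv2.COLOR_RGB2HSV);return (h[...,1]<50)&(h[...,2]>100)
im=cams.capture('wrist');cv2.imwrite(f"pics/raw_{s['t']:.2f}.png",im[:,:,::-1])
k=wm(im).astype(np.uint8);n,l,st,ce=cv2.connectedComponentsWithStats(k)
for i in range(1,n):
    if st[i,4]>800: print('wrist',st[i],ce[i].round())
mt=cams.camera_model('top');im=cams.capture('top');h=cv2.cvtColor(im,cv2.COLOR_RGB2HSV)
k=((h[...,1]<60)&(h[...,2]>90)).astype(np.uint8);n,l,st,ce=cv2.connectedComponentsWithStats(k)
for i in range(1,n):
    if st[i,4]>150 and 360<ce[i][0]<500 and 150<ce[i][1]<300: print('top',st[i],ce[i].round(),rect(mt,l==i,.035))
E
python3 cov.py
```

```text
28.7 [ 0.5604 -0.1748  0.0452] [-0.2 -0.3 -2.2]
wrist [  161   109   334   320 66784] [327. 231.]
top [ 428  171   87  205 6164] [469. 263.] ((469.5374755859375, -249.9176483154297), (152.18658447265625, 455.89923095703125), 68.87471771240234)
top [415 194  24  16 214] [426. 199.] ((632.6599731445312, -183.4349822998047), (54.321739196777344, 35.56489562988281), 89.47195434570312)
top [402 228  27  34 640] [412. 246.] ((529.8785400390625, -152.18942260742188), (61.233741760253906, 75.60336303710938), 83.25199127197266)
```

>>> {"name": "jog_arm", "arguments": {
  "steps": [
    [0, 0, -12, 0],
    [0, 0, -12, 0],
    [0, 0, -8, 0],
    [0, 0, -5, 0],
    [0, 0, 0, 0]
  ]
}}

```text
t: 29.3
eef_pos: [0.5595, -0.1755, 0.007]
tool_rot: [[-0.997, 0.077, -0.002], [0.077, 0.997, 0.0], [0.002, 0.0, -1.0]]
contact_force: [-0.3, 0.1, -2.5]
opening: 0.0151
grip_force: 41.9
```

>>> {"name": "jog_arm", "arguments": {
  "steps": [
    [0, 0, -2, 0],
    [0, 0, -1, 0],
    [0, 0, 0, 0]
  ]
}}

```text
t: 29.6
eef_pos: [0.5605, -0.1757, 0.0053]
tool_rot: [[-0.997, 0.076, 0.0], [0.076, 0.997, -0.0], [-0.0, -0.0, -1.0]]
contact_force: [-0.4, -0.4, -1.3]
opening: 0.0153
grip_force: 41.9
```

>>> {"name": "jog_arm", "arguments": {
  "steps": [
    [0, 0, -1, 0],
    [0, 0, -1, 0],
    [0, 0, 0, 0]
  ]
}}

```text
t: 29.9
eef_pos: [0.5603, -0.1757, 0.0031]
tool_rot: [[-0.997, 0.076, -0.0], [0.076, 0.997, 0.0], [0.0, -0.0, -1.0]]
contact_force: [0.3, -0.8, -2.1]
opening: 0.0155
grip_force: 41.9
```

>>> {"name": "jog_arm", "arguments": {
  "steps": [
    [0, 0, -1, 0],
    [0, 0, -1, 0],
    [0, 0, 0, 0]
  ]
}}

```text
t: 30.2
eef_pos: [0.5602, -0.1757, 0.001]
tool_rot: [[-0.997, 0.077, -0.0], [0.077, 0.997, 0.0], [0.0, -0.0, -1.0]]
contact_force: [-0.5, 0.3, -2.6]
opening: 0.0152
grip_force: 41.9
```

>>> {"name": "jog_arm", "arguments": {
  "steps": [
    [0, 0, -1, 0],
    [0, 0, 0, 0]
  ]
}}

```text
t: 30.4
eef_pos: [0.5603, -0.1757, 0.0]
tool_rot: [[-0.997, 0.076, -0.0], [0.076, 0.997, 0.0], [0.0, -0.0, -1.0]]
contact_force: [-0.6, -0.2, -1.8]
opening: 0.0156
grip_force: 41.9
```

>>> {"name": "jog_arm", "arguments": {
  "steps": [
    [0, 0, -1, 0],
    [0, 0, 0, 0]
  ]
}}

```text
t: 30.6
eef_pos: [0.5603, -0.1757, -0.001]
tool_rot: [[-0.997, 0.076, -0.0], [0.076, 0.997, -0.0], [0.0, -0.0, -1.0]]
contact_force: [-0.8, -0.1, -3.3]
opening: 0.0155
grip_force: 41.9
```

>>> {"name": "jog_arm", "arguments": {
  "steps": [
    [0, 0, -1, 0],
    [0, 0, 0, 0]
  ]
}}

```text
t: 30.8
eef_pos: [0.5604, -0.1757, -0.0018]
tool_rot: [[-0.997, 0.077, 0.0], [0.077, 0.997, -0.0], [-0.0, -0.0, -1.0]]
contact_force: [0.5, 0.9, -1.4]
opening: 0.0153
grip_force: 42.1
```

>>> {"name": "jog_arm", "arguments": {
  "steps": [
    [0, 0, -1, 0],
    [0, 0, 0, 0]
  ]
}}

```text
t: 31.0
eef_pos: [0.5604, -0.1758, -0.0025]
tool_rot: [[-0.997, 0.077, 0.0], [0.077, 0.997, 0.0], [-0.0, 0.0, -1.0]]
contact_force: [-2.9, 1.2, 2.8]
opening: 0.0152
grip_force: 42.8
```

>>> {"name": "jog_arm", "arguments": {
  "steps": [
    [0, 0, -1, 0],
    [0, 0, 0, 0]
  ]
}}

```text
t: 31.2
eef_pos: [0.5603, -0.1759, -0.0035]
tool_rot: [[-0.997, 0.077, 0.0], [0.077, 0.997, -0.0], [-0.0, -0.0, -1.0]]
contact_force: [-3.3, -0.2, 5.3]
opening: 0.0155
grip_force: 43.0
```

>>> {"name": "jog_arm", "arguments": {
  "steps": [
    [0, 0, 0, 0],
    [0, 0, -1, 0],
    [0, 0, 0, 0]
  ],
  "grip_force": 20
}}

```text
t: 31.5
eef_pos: [0.5604, -0.1759, -0.0045]
tool_rot: [[-0.997, 0.077, 0.0], [0.077, 0.997, -0.0], [-0.0, -0.0, -1.0]]
contact_force: [-3.6, 1.5, 5.9]
opening: 0.0154
grip_force: 43.1
```

>>> {"name": "jog_arm", "arguments": {
  "steps": [
    [0, 0, -1, 0],
    [0, 0, 0, 0]
  ]
}}

```text
t: 31.7
eef_pos: [0.5603, -0.1759, -0.0056]
tool_rot: [[-0.997, 0.077, 0.0], [0.077, 0.997, -0.0], [-0.0, -0.0, -1.0]]
contact_force: [-3.8, -0.3, 5.0]
opening: 0.0156
grip_force: 43.0
```

>>> {"name": "jog_arm", "arguments": {
  "steps": [
    [0, 0, -1, 0],
    [0, 0, 0, 0]
  ]
}}

```text
t: 31.9
eef_pos: [0.5604, -0.1759, -0.0066]
tool_rot: [[-0.997, 0.077, 0.0], [0.077, 0.997, -0.0], [-0.0, -0.0, -1.0]]
contact_force: [-4.4, 0.1, 4.5]
opening: 0.0153
grip_force: 43.1
```

>>> {"name": "jog_arm", "arguments": {
  "steps": [
    [0, 0, -1, 0],
    [0, 0, 0, 0]
  ]
}}

```text
t: 32.1
eef_pos: [0.5603, -0.176, -0.0076]
tool_rot: [[-0.997, 0.077, 0.0], [0.077, 0.997, -0.0], [-0.0, -0.0, -1.0]]
contact_force: [-2.7, 1.0, 4.6]
opening: 0.0153
grip_force: 43.1
```

>>> {"name": "jog_arm", "arguments": {
  "steps": [
    [0, 0, -1, 0],
    [0, 0, 0, 0]
  ]
}}

```text
t: 32.3
eef_pos: [0.5604, -0.176, -0.0078]
tool_rot: [[-0.997, 0.077, 0.0], [0.077, 0.997, 0.0], [-0.0, 0.0, -1.0]]
contact_force: [-6.9, 1.6, 11.9]
opening: 0.0153
grip_force: 44.2
```

```bash
cat > tilt.py <<'E'
from h import *
m=cams.camera_model('wrist');im=cams.capture('wrist');t=r.state()['eef_pos']
h=cv2.cvtColor(im,cv2.COLOR_RGB2HSV);k=((h[...,1]<50)&(h[...,2]>100)).astype(np.uint8)
n,l,st,ce=cv2.connectedComponentsWithStats(k);i=1+np.argmax(st[1:,4]);print(st[i])
x=st[i][0];row=lambda c:np.where(l[:,c]==i)[0][0]
A=[[c,row(c)] for c in (x+30,x+st[i][2]-30)];print(A)
# z of the tab-end edge: 73 mm behind the centre line, per row
for z in (.015,.019,.024,.029): print(z,(plane(m,A,z)[:,:2].mean(0)-t[:2]).round(4))
ys=[st[i][1]+40,st[i][1]+100]
for y in ys:
    xs=np.where(l[y]==i)[0]
    for z in (.019,.024): P=plane(m,[[xs[0],y],[xs[-1],y]],z);print(y,z,np.linalg.norm(P[0]-P[1]).round(4))
E
python3 tilt.py
```

```text
[  167   114   322   315 64550]
[[np.int32(197), np.int64(114)], [np.int32(459), np.int64(114)]]
0.015 [-0.0697  0.0059]
0.019 [-0.0696  0.0059]
0.024 [-0.0696  0.0059]
0.029 [-0.0695  0.0059]
154 0.019 0.1094
154 0.024 0.1058
214 0.019 0.1092
214 0.024 0.1055
```

The cover now lies flat: its width reads 110 mm at z=19 mm on both rows, and the force rose. I'll ease the pressure, open and withdraw.

>>> {"name": "jog_arm", "arguments": {
  "steps": [
    [0, 0, 1, 0],
    [0, 0, 0, 0]
  ]
}}

```text
t: 32.55
eef_pos: [0.5605, -0.1759, -0.0077]
tool_rot: [[-0.997, 0.077, 0.0], [0.077, 0.997, -0.0], [-0.0, -0.0, -1.0]]
contact_force: [-2.7, -0.2, 3.9]
opening: 0.0152
grip_force: 42.9
```

>>> {"name": "jog_arm", "arguments": {
  "steps": [
    [0, 0, 0, 0],
    [0, 0, 0, 0],
    [0, 0, 0, 0],
    [0, 0, 0, 0],
    [0, 0, 0, 0],
    [0, 0, 0, 0]
  ],
  "gripper": 0
}}

```text
t: 33.15
eef_pos: [0.5604, -0.1757, -0.0078]
tool_rot: [[-0.997, 0.076, -0.0], [0.076, 0.997, -0.0], [0.0, -0.0, -1.0]]
contact_force: [0.2, 0.3, 0.3]
opening: 0.0853
grip_force: 0.0
```

>>> {"name": "jog_arm", "arguments": {
  "steps": [
    [0, 0, 8, 0],
    [0, 0, 25, 0],
    [0, 0, 40, 0],
    [0, 0, 45, 0],
    [-20, 30, 40, 0],
    [-20, 40, 20, 0],
    [-20, 40, 0, 0],
    [0, 0, 0, 0]
  ]
}}

```text
t: 33.95
eef_pos: [0.5007, -0.0616, 0.1686]
tool_rot: [[-0.998, 0.069, 0.001], [0.069, 0.998, 0.004], [-0.001, 0.004, -1.0]]
contact_force: [-0.5, 0.3, -0.6]
opening: 0.0855
grip_force: 0.0
```

>>> {"name": "jog_arm", "arguments": {
  "steps": [
    [-20, 40, 0, 0],
    [-20, 40, 0, 0],
    [-10, 40, 0, 0],
    [0, 40, 0, 0],
    [0, 0, 0, 0],
    [0, 0, 0, 0]
  ]
}}

```text
t: 34.55
eef_pos: [0.4518, 0.0926, 0.1677]
tool_rot: [[-0.997, 0.074, 0.0], [0.074, 0.997, -0.0], [-0.0, -0.0, -1.0]]
contact_force: [0.1, -0.9, 0.5]
opening: 0.0856
grip_force: 0.0
```

```bash
python3 - <<'E'
from h import *
s=r.state();print(s['t'],s['eef_pos'],s['contact_force'].round(1))
m=cams.camera_model('top');im=cams.capture('top');cv2.imwrite('pics/top9.png',im[:,:,::-1]);h=cv2.cvtColor(im,cv2.COLOR_RGB2HSV)
k=((h[...,1]<60)&(h[...,2]>90)).astype(np.uint8);k[:,:380]=0;k[:,465:]=0;k[:180]=0;k[285:]=0
print('cover',rect(m,k>0,.019))
b=((h[...,1]>150)|(k>0));b[:,:370]=0;b[:,480:]=0;b[:175]=0;b[290:]=0
b=cv2.morphologyEx(b.astype(np.uint8),cv2.MORPH_OPEN,np.ones((5,5)));b=cv2.morphologyEx(b,cv2.MORPH_CLOSE,np.ones((9,9)));print('board',rect(m,b,.015))
a=cv2.imread('pics/top0.png')[:,:,::-1]
for n,(x,y,d) in dict(jar=(330,140,22),sander=(411,150,30),tape=(347,311,28)).items():
    t=a[y-d:y+d,x-d:x+d];R=cv2.matchTemplate(im[y-d-6:y+d+6,x-d-6:x+d+6],np.ascontiguousarray(t),cv2.TM_CCOEFF_NORMED);_,v,_,l=cv2.minMaxLoc(R);print(n,round(v,3),l[0]-6,l[1]-6)
E
```

```text
34.55 [0.45178347 0.09259536 0.16766037] [ 0.1 -0.9  0.5]
cover ((567.5294799804688, -175.5644989013672), (113.17694854736328, 156.72940063476562), 85.62792205810547)
board ((560.7089233398438, -174.9200439453125), (165.91217041015625, 204.57765197753906), 85.08540344238281)
jar 0.986 0 0
sander 0.97 0 0
tape 0.47 0 0
```

```bash
python3 -c "
from bench import r
print(r.hand_in())"
```

```text
the job is handed in; nothing more can be done
None
```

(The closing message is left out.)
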